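# Count along the tin rack and push the tea tin into the third gap

### The arm

A 6-joint arm with a two-finger parallel gripper is mounted at the origin on the work surface. World frame = base frame: x ahead of the robot, y to its left, z up, the work surface at z = 0. Lengths are in m, angles in rad, forces in N, time in s.
With the tool pointing down it reaches from about 0.375 to 0.975 m from the base axis. Payload 3.8 kg.
Tool frame: the origin (TCP) lies on the mounting face of the last link; the fingertips stand 173 mm ahead of it and the grasp point (between the pads) lies 155 mm ahead of it; z points along the fingers, y is the line along which they close (so a half turn about z gives the same grasp; the last joint's range is limited). The gripper opens to 85 mm and grips with 20 to 120 N. Pads are 22 mm wide; open, the fingers measure 114 mm over their backs; the gripper's body (76 mm by 85 mm) begins 54 mm behind the grasp point. The pads swing forward as they close: fully open they stand 13 mm farther back than shut.
Start: joints at [-1.296, 0.264, 1.604, -0, 1.274, -0.037], TCP at [0.207, -0.642, 0.405] pointing down, gripper open.
Joint ranges: [-2.63, 2.63], [-0.94, 2.18], [0.31, 2.57], [-1.31, 4.45], [0, 2.66], [-2.55, 2.55]. Speed limits (rad/s): [2.57, 2.57, 3.14, 3.14, 3.14, 3.14].

### API

Orientations are given as a rotation vector (axis times angle).
In Python, from workcell import bot gives the robot as it stands.
- The arm moves only by the tool drive_tool, never from a script. Its argument "increments" is a list of rows, each an object with "delta_pos": the shift along the tool's x, y, z in mm, a list of three; "turn": the turn about the tool's z in rad; "jaw": the opening, from -1 (shut) to 1 (fully open). A call has 1 to 8 rows; each row shifts and turns the commanded pose from where the row before left it, along the tool's axes as they then stand; what a row does not reach is not made up. A row lasts 1/12 s, in which the tool goes at most 41.7 mm and 7.16 degrees, less where a joint would pass 70% of its speed; a pose out of reach is approached as far as the arm can. A call is refused whole if a number of a shift passes 41.7 or a number of a turn 0.125, either way. A call with a gripper value outside its range is refused whole. The fingers move at their own pace and stop on an object; "grip_force" is the grip in N (left out, the last holds). Time passes only in rows, so rows that do not move let the fingers close. It gives the time, the measured TCP pose, the force, the opening and the grip force at its end, in the units of the state.
- bot.read_state(): the state, without advancing time (a new reading comes with each control period).
- bot.read_camera(name): name is "scene" or "top" or "wrist"; returns a dict with "pixels" (400x640x3 uint8, red, green, blue), "fovy" (degrees; the focal length in pixels is half the picture's height over the tangent of half this angle, whatever the lens; pixels are square), "cx", "cy" (the principal point, pixels), "camera_from_world" (4x4, takes a point from world to camera coordinates); the wrist camera has in their place "hand_eye" (4x4, takes a point from camera to tool coordinates, whose origin is the TCP and whose axes are the flange's). Camera axes: x right, y down, z forward; pixel columns grow to the right and rows downward; lengths in m; the calibration is good to about 2 mm. A picture is of the moment at which its call begins: read the wrist's pose just before it. There is no depth.
- bot.finish_job(): hands the job in; it is judged then, once.
The state is a dict: "time": time; "q": joint angles; "joint_vel": joint speeds; "joint_torque": joint torques, N m; "tool_pos": TCP position; "tcp_rot": TCP orientation; "wrist_force": force on the tool from outside, world axes, zero at the start; "torque": the same for the moment, N m; "width": opening from 0.0 (shut) to 1.0 (fully open); "grip_force": force on a finger pad.
Only numpy, scipy, OpenCV 4.12 (cv2) and the standard library are available. Lean on these libraries where they do the work, as an engineer would, in place of code of your own. Each camera call takes 0.05 s, during which the arm holds its last target. There are 200 camera calls.

### The job

Put a fingertip lightly on the flat rail along the front of the tin rack, over the gap nearest the red pot, and run it along the rail, counting every gap, full or empty, as far as the third and no farther. Then push the green tea tin across the counter into that third gap until it is fully home against the back stop, and come away. Only push the tin, gently and without lifting it, put it into no other gap, and leave everything else where it stands.

Things in the scene. Friction and masses are not known exactly. Their poses are not given: they have to be found in the camera images.
- rack: White steel tin rack fixed to the counter, 328 mm wide, 90 deep, 74 high; seven dividers make six gaps, open to the robot and below (tins slide on the counter). Origin: on the counter, middle of the front edge; x into the gaps, y along the rack to the robot's left. Gap centres y = +135, +81, +27, -27, -81, -135 mm; 49 mm clear at the round front posts, 50 behind.
- back_stop (a point): Point on the face of the rack's back stop (a bar across all gaps), 82 mm behind the rack's front edge, at y = 0, 33 mm above the counter. A tin home against it has its centre at rack x = 36 mm and sticks out 10 mm in front of the rail.
- rail_a: 54 mm stretch of the rack's front rail, a rigid flat bare-steel strip on top of the rack (rack x 0 to 16 mm, underside 68, top face 74 mm above the counter all along; dark rivet heads over the dividers). This stretch lies over the gap first from the robot's left (rack y +135 mm). Origin at its centre, 3 mm below its top face.
- rail_b: 54 mm stretch of the rack's front rail, a rigid flat bare-steel strip on top of the rack (rack x 0 to 16 mm, underside 68, top face 74 mm above the counter all along; dark rivet heads over the dividers). This stretch lies over the gap second from the left (y +81 mm). Origin at its centre, 3 mm below its top face.
- rail_c: 54 mm stretch of the rack's front rail, a rigid flat bare-steel strip on top of the rack (rack x 0 to 16 mm, underside 68, top face 74 mm above the counter all along; dark rivet heads over the dividers). This stretch lies over the gap third from the left, fourth from the right (y +27 mm). Origin at its centre, 3 mm below its top face.
- rail_d: 54 mm stretch of the rack's front rail, a rigid flat bare-steel strip on top of the rack (rack x 0 to 16 mm, underside 68, top face 74 mm above the counter all along; dark rivet heads over the dividers). This stretch lies over the gap fourth from the left, third from the right (y -27 mm). Origin at its centre, 3 mm below its top face.
- rail_e: 54 mm stretch of the rack's front rail, a rigid flat bare-steel strip on top of the rack (rack x 0 to 16 mm, underside 68, top face 74 mm above the counter all along; dark rivet heads over the dividers). This stretch lies over the gap second from the right (y -81 mm). Origin at its centre, 3 mm below its top face.
- rail_f: 54 mm stretch of the rack's front rail, a rigid flat bare-steel strip on top of the rack (rack x 0 to 16 mm, underside 68, top face 74 mm above the counter all along; dark rivet heads over the dividers). This stretch lies over the gap first from the right (y -135 mm). Origin at its centre, 3 mm below its top face.
- green_tin: The green tea tin to be put away: slim rectangular tin, 92 mm long (its x) x 36 mm wide (y) x 62 mm high, 0.13 to 0.25 kg, standing loose on the counter in front of the rack, its x within about 0.25 rad of the rack's x. Origin: centre of its underside. Smooth, slides on the counter with under 1 N; may topple if pushed across its narrow side near the top.
- red_pot: Red ceramic pot with knobbed lid and two small lugs, 104 mm diameter (134 mm over the lugs), 108 mm high, standing about 100 mm beyond one end of the rack, left or right. It shows from which end to count. Origin: centre of its underside. Bystander.
- canister: Stainless canister with black press-button lid, 91 mm diameter, 131 mm high, beyond the other end of the rack. Origin: centre of its underside. Bystander.
- blue_tin: A tea tin exactly like the green one but blue, already home in gap 1 from the left of the rack. Origin: centre of its underside. Bystander.
- yellow_tin: A tea tin exactly like the green one but yellow, already home in gap 2 from the right of the rack. Origin: centre of its underside. Bystander.
- orange_tin: A tea tin exactly like the green one but orange, already home in gap 1 from the right of the rack. Origin: centre of its underside. Bystander.
- gourd: Dark wooden mate gourd with a chrome bombilla standing in it, 82 mm diameter, 160 mm high, on the lazy Susan of the bracket shelf at the window, far right. Origin: centre of its underside. Bystander.
- mug: Blue mug, 80 mm diameter, 85 mm high, on the counter to the left. Origin: centre of its underside. Bystander.

How it is judged:
On the way, in this order (a step that is already met when the one before it is completed fails the run):
1. a fingertip on the rail over the first gap from the red pot's end (((y of red_pot in the frame of rack above 0 m and contact force between the fingers and rail_a above 0.3 N) or (y of red_pot in the frame of rack below 0 m and contact force between the fingers and rail_f above 0.3 N))), for 0.05 s.
2. a fingertip on the rail over the second gap (((y of red_pot in the frame of rack above 0 m and contact force between the fingers and rail_b above 0.3 N) or (y of red_pot in the frame of rack below 0 m and contact force between the fingers and rail_e above 0.3 N))), for 0.05 s.
3. a fingertip on the rail over the third gap (((y of red_pot in the frame of rack above 0 m and contact force between the fingers and rail_c above 0.3 N) or (y of red_pot in the frame of rack below 0 m and contact force between the fingers and rail_d above 0.3 N))), for 0.05 s.
4. the green tin pushed home in the third gap (x of green_tin in the frame of rack between 0.03 and 0.042 m and ((y of red_pot in the frame of rack above 0 m and y of green_tin in the frame of rack between 0.015 and 0.039 m) or (y of red_pot in the frame of rack below 0 m and y of green_tin in the frame of rack between -0.039 and -0.015 m)) and angle between the x axis of green_tin and the x axis of rack, either way round below 0.2 rad and height (world z) of green_tin below 0.004 m and angle between green_tin's own z axis and vertical below 0.06 rad), for 0.1 s.
At the end, for the whole second after the job is handed in: The green tin stands upright on the counter, at rest, in the third gap counted from the red pot's end, within 6 mm of the back stop, and every bystander is within 20 mm of where it was (all of step 4 and linear speed of green_tin below 0.01 m/s and angular speed of green_tin below 0.1 rad/s and distance of each of blue_tin, yellow_tin, orange_tin, red_pot, canister, gourd, mug from where it was at the start of the episode below 0.02 m); the robot touches nothing.
It fails at once if the fingertip ran on to the rail over the fourth gap or beyond ((y of red_pot in the frame of rack above 0 m and (contact force between the fingers and rail_d above 0.3 N or contact force between the fingers and rail_e above 0.3 N or contact force between the fingers and rail_f above 0.3 N)) or (y of red_pot in the frame of rack below 0 m and (contact force between the fingers and rail_a above 0.3 N or contact force between the fingers and rail_b above 0.3 N or contact force between the fingers and rail_c above 0.3 N))).
It fails at once if the green tin entered another gap than the third (x of green_tin in the frame of rack between -0.036 and 0.1 m and ((y of red_pot in the frame of rack above 0 m and not (y of green_tin in the frame of rack between -0.003 and 0.057 m)) or (y of red_pot in the frame of rack below 0 m and not (y of green_tin in the frame of rack between -0.057 and 0.003 m)))).
It fails at once if the green tin was lifted or tipped (height (world z) of green_tin above 0.01 m or angle between green_tin's own z axis and vertical above 0.2 rad).
It fails at once if the green tin was squeezed or rammed or the rack pressed hard (over 40 N) (contact force between the fingers and green_tin above 40 N or contact force between the fingers and rack above 40 N).
It fails at once if a bystander was moved more than 20 mm or tipped (distance of any of blue_tin, yellow_tin, orange_tin, red_pot, canister, gourd, mug from where it was at the start of the episode above 0.02 m or angle between any of blue_tin, yellow_tin, orange_tin, red_pot, canister, gourd, mug's own z axis and vertical above 0.2 rad).
It also fails if it takes over 64 s, if anything falls off the work surface, if the arm or the gripper's body presses on something with over 40 N, if the wrist force passes 120 N, or if a joint passes its speed limit or range.

## Working session

There is one attempt and no reset: what is moved stays moved. The work goes in short steps, Python scripts to look and compute and a tool call to move; the robot and the scene stay as the last step left them, time stands still between calls to the robot, and variables do not carry over. Pictures are saved under pics/ and viewed, at most 10 in all, crops included, and the job is handed in when it is done.

Besides the shell and the picture viewer there is one more tool, called in YAML: its name, and indented under it one key for each argument. drive_tool: Moves the arm, as the interface text tells. Its arguments: {"type":"object","properties":{"increments":{"type":"array"},"grip_force":{"type":"number"}},"required":["increments"]}

```bash
mkdir -p pics
cat > h.py <<'E'
import numpy as np, cv2
from scipy.spatial.transform import Rotation as R
from workcell import bot
def snap(n,f,crop=None,s=1):
    st=bot.read_state(); c=bot.read_camera(n); im=c["pixels"][:,:,::-1]
    np.save(f"pics/{f}.npy",c["pixels"])
    if crop: x0,y0,x1,y1=crop; im=im[y0:y1,x0:x1]
    cv2.imwrite(f"pics/{f}.png",cv2.resize(im,None,fx=s,fy=s,interpolation=cv2.INTER_CUBIC)); return c,st
def ray(c,u,v,z,st=None):
    f=200/np.tan(np.radians(c["fovy"])/2)
    d=np.array([(u-c["cx"])/f,(v-c["cy"])/f,1])
    if "hand_eye" in c:
        T=np.eye(4);T[:3,:3]=R.from_rotvec(st["tcp_rot"]).as_matrix();T[:3,3]=st["tool_pos"];M=T@c["hand_eye"]
    else: M=np.linalg.inv(c["camera_from_world"])
    o=M[:3,3];d=M[:3,:3]@d
    return o+d*(z-o[2])/d[2]
E
python3 - <<'E'
from h import *
c,st=snap("top","top1",None,1.25)
print({k:np.round(v,3) for k,v in c.items() if k!="pixels"},st)
import pickle;pickle.dump(c,open("top.pkl","wb"))
c,st=snap("scene","scene1",None,1.25)
E
```

```text
{'fovy': np.float64(51.686), 'cx': np.float64(324.41), 'cy': np.float64(204.473), 'camera_from_world': array([[ 0.023, -1.   , -0.017, -0.091],
       [-0.996, -0.022, -0.082,  0.554],
       [ 0.081,  0.019, -0.997,  1.27 ],
       [ 0.   ,  0.   ,  0.   ,  1.   ]])} {'time': 0.0, 'q': array([-1.29589420e+00,  2.64758367e-01,  1.60538272e+00, -1.38005549e-05,
        1.27368928e+00, -3.69007135e-02]), 'joint_vel': array([ 4.67721708e-04,  8.07751873e-05,  3.24900761e-04, -2.27502346e-04,
       -2.82163709e-04,  1.09667302e-03]), 'joint_torque': array([-1.74529701e-03, -5.15116954e+01, -3.67314041e+01, -8.42474105e-05,
        1.29637920e-02, -2.28903104e-05]), 'tool_pos': array([ 0.20697527, -0.64212287,  0.40335336]), 'tcp_rot': array([-3.10129691e+00, -4.87458670e-01,  4.37565113e-04]), 'wrist_force': array([ 0.47050078,  0.34331947, -0.11785963]), 'torque': array([0.02176357, 0.02395061, 0.03319589]), 'grip_force': 0.0, 'width': 0.9983262477105063}
```

View pics/top1.png

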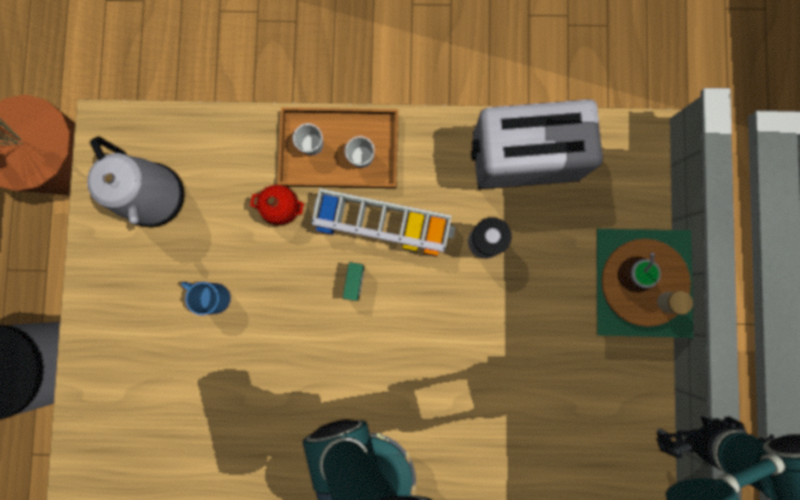

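View pics/scene1.png

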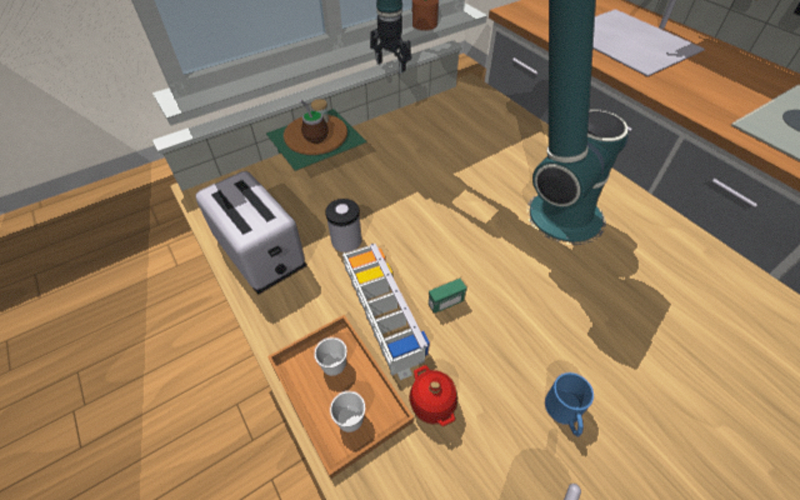

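The red pot is at the left end of the rack (display px 276,204), so the third gap from the left (rail_c) is the target. The rack runs from about (315,205) to (450,240), and the green tin is at (354,281). I'll enlarge that area.

Run:
```python
import numpy as np,cv2
im=np.load("pics/top1.npy")[:,:,::-1][142:250,240:372]
cv2.imwrite("pics/crop1.png",cv2.resize(im,None,fx=5.5,fy=5.5,interpolation=cv2.INTER_CUBIC))
```

```text
(no output)
```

View pics/crop1.png

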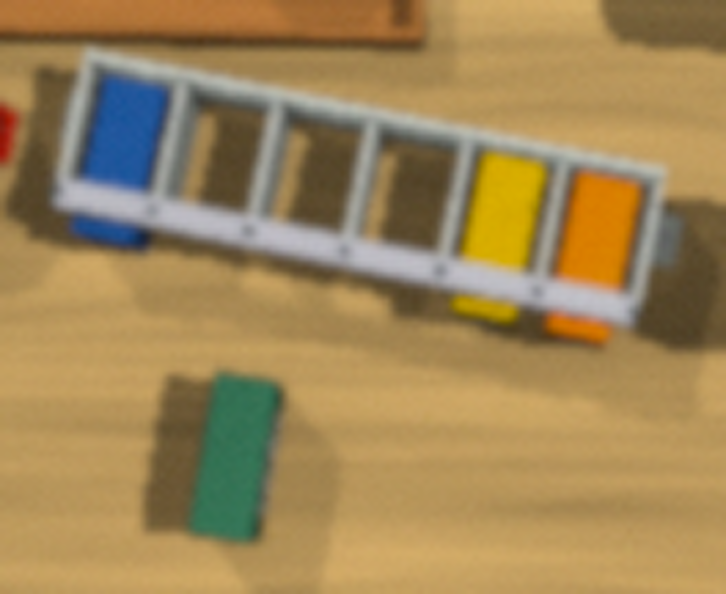

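The crop shows the rivets at (151,209), (248,231), (345,251), (440,271) and (537,291). The corners of the green top are at (216,373), (280,381), (257,540) and (191,531).

```bash
cat > m1.py <<'E'
from h import *
import pickle;c=pickle.load(open("top.pkl","rb"))
P=lambda u,v,z:ray(c,240+u/5.5-.4,142+v/5.5-.4,z)
riv=np.array([P(u,v,.074) for u,v in [(151,209),(248,231),(345,251),(440,271),(537,291)]])
s=np.array([.108,.054,0,-.054,-.108])
b=np.polyfit(s,riv[:,:2],1); print("res",np.linalg.norm(b[0]))
yv=b[0]/np.linalg.norm(b[0]); xv=np.array([yv[1],-yv[0]]); o=b[1]-.008*xv
print("rack o",o,"yaw",np.arctan2(xv[1],xv[0]))
t=np.array([P(u,v,.062) for u,v in [(216,373),(280,381),(257,540),(191,531)]])[:,:2]
ctr=t.mean(0);ax=(t[0]+t[1]-t[2]-t[3]);tr=lambda p:np.array([(p-o)@xv,(p-o)@yv])
print("tin",ctr,"yaw",np.arctan2(ax[1],ax[0]),np.linalg.norm(ax)/2,"rackframe",tr(ctr))
for n,y in [("a",.135),("b",.081),("c",.027)]: print(n,o+.008*xv+y*yv)
print("pot",P(-5,130,.05))
E
python3 m1.py; python3 -c "
from h import *
st=bot.read_state();print(R.from_rotvec(st['tcp_rot']).as_matrix().round(3))"
```

```text
res 1.0031605406717452
rack o [ 0.59456415 -0.00933032] yaw -0.18852252932427566
tin [0.48890996 0.04633369] yaw -0.1195314841405257 0.0880020122963989 rackframe [-0.1142141   0.03487734]
a [0.62772246 0.12177851]
b [0.61760244 0.06873527]
c [0.60748242 0.01569203]
pot [0.66954587 0.18939834 0.05      ]
[[ 0.952  0.307 -0.001]
 [ 0.307 -0.952  0.002]
 [ 0.    -0.002 -1.   ]]
```

drive_tool:
  increments:
    - {"delta_pos":[0,0,0],"turn":0.125,"jaw":-1}
    - {"delta_pos":[0,0,0],"turn":0.125,"jaw":-1}
    - {"delta_pos":[0,0,0],"turn":0.125,"jaw":-1}
    - {"delta_pos":[0,0,0],"turn":0.125,"jaw":-1}
    - {"delta_pos":[10,-35,0],"turn":0,"jaw":-1}
    - {"delta_pos":[10,-40,0],"turn":0,"jaw":-1}
    - {"delta_pos":[10,-40,0],"turn":0,"jaw":-1}
    - {"delta_pos":[10,-40,0],"turn":0,"jaw":-1}

```text
time: 0.77
tool_pos: [0.2755, -0.4961, 0.4037]
tcp_rot: [-3.126, 0.297, 0.001]
wrist_force: [0.5, -1.0, 0.4]
width: -0.001
grip_force: 0.0
```

drive_tool:
  increments:
    - {"delta_pos":[10,-40,0],"turn":0,"jaw":-1}
    - {"delta_pos":[10,-40,0],"turn":0,"jaw":-1}
    - {"delta_pos":[10,-40,0],"turn":0,"jaw":-1}
    - {"delta_pos":[10,-40,0],"turn":0,"jaw":-1}
    - {"delta_pos":[10,-40,0],"turn":0,"jaw":-1}
    - {"delta_pos":[10,-40,0],"turn":0,"jaw":-1}
    - {"delta_pos":[10,-40,0],"turn":0,"jaw":-1}
    - {"delta_pos":[10,-40,0],"turn":0,"jaw":-1}

```text
time: 1.43
tool_pos: [0.4139, -0.1963, 0.4044]
tcp_rot: [-3.128, 0.296, 0.0]
wrist_force: [0.8, -0.3, -0.5]
width: 0.003
grip_force: 0.0
```

drive_tool:
  increments:
    - {"delta_pos":[10,-40,0],"turn":0,"jaw":-1}
    - {"delta_pos":[10,-40,0],"turn":0,"jaw":-1}
    - {"delta_pos":[10,-40,0],"turn":0,"jaw":-1}
    - {"delta_pos":[10,-40,0],"turn":0,"jaw":-1}
    - {"delta_pos":[10,-40,0],"turn":0,"jaw":-1}
    - {"delta_pos":[10,-40,0],"turn":0,"jaw":-1}
    - {"delta_pos":[0,0,0],"turn":0,"jaw":-1}
    - {"delta_pos":[0,0,0],"turn":0,"jaw":-1}

```text
time: 2.1
tool_pos: [0.5179, 0.0283, 0.404]
tcp_rot: [3.128, -0.288, -0.002]
wrist_force: [-0.8, 0.3, -0.5]
width: 0.006
grip_force: 0.0
```

Run:
```python
from h import *
c,st=snap("wrist","w1",None,1.25)
import pickle;pickle.dump((c,st),open("w1.pkl","wb"))
M=R.from_rotvec(st['tcp_rot']).as_matrix()
print(c["hand_eye"].round(3),c["fovy"],c["cx"],c["cy"],st["tool_pos"],M.round(4),st["wrist_force"],st["width"],st["time"],st["q"].round(2))
```

```text
[[-0.001 -0.962 -0.271  0.069]
 [ 1.    -0.001  0.    -0.   ]
 [-0.    -0.271  0.962  0.031]
 [ 0.     0.     0.     1.   ]] 66.78009927689905 318.93748596279835 200.90612124211742 [0.51794203 0.02828264 0.40404665] [[ 9.832e-01 -1.826e-01 -1.400e-03]
 [-1.826e-01 -9.832e-01 -1.000e-04]
 [-1.300e-03  4.000e-04 -1.000e+00]] [-0.78753278  0.34000493 -0.50241551] 0.0057602169807537285 2.1 [ 0.01 -0.03  1.93 -0.    1.24  1.76]
```

View pics/w1.png

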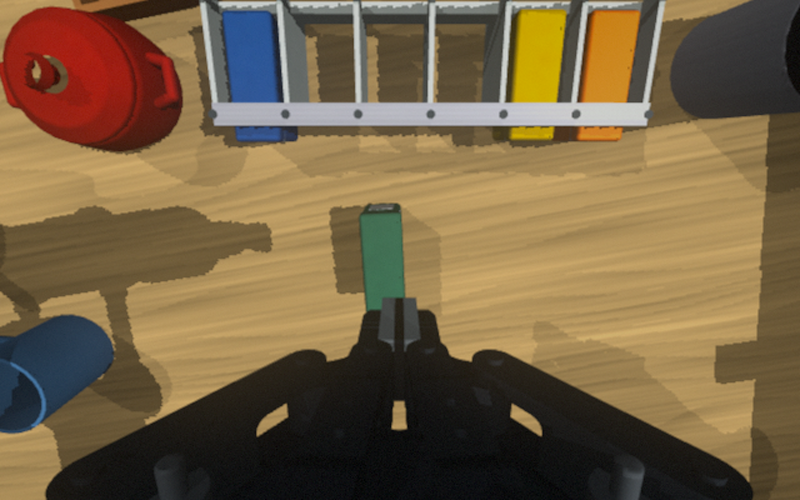

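In the wrist view the rivets sit on row 114, at columns 215, 285, 358, 431, 503, 576 and 648. The back corners of the tin's top are at about (361,214) and (402,213). Its side edges run to (366,306) and (404,298).

```bash
cat > m2.py <<'E'
from h import *
import pickle;c,st=pickle.load(open("w1.pkl","rb"))
P=lambda u,v,z:ray(c,u/1.25,v/1.25,z,st)[:2]
us=[215,285,358,431,503,576,648]
riv=np.array([P(u,114,.074) for u in us]); s=np.arange(3,-4,-1)*.054
b=np.polyfit(s,riv,1); yv=b[0]/np.linalg.norm(b[0]); xv=np.array([yv[1],-yv[0]]); o=b[1]-.008*xv
print("scale",np.linalg.norm(b[0]),"o",o,"yaw",np.arctan2(xv[1],xv[0]))
tr=lambda p:np.array([(p-o)@xv,(p-o)@yv])*1000
for u,v in [(361,214),(402,213),(366,306),(404,298)]: print(u,v,tr(P(u,v,.062)).round(1))
print("tool",tr(st["tool_pos"][:2]))
E
python3 m2.py
```

```text
scale 0.9966614602321423 o [ 0.59408273 -0.01001732] yaw -0.18475676289275986
361 214 [-69.4  55.2]
402 213 [-68.5  21.2]
366 306 [-152.1   53. ]
404 298 [-144.5   19.3]
tool [-81.8808461   23.66051152]
```

drive_tool:
  increments:
    - {"delta_pos":[20,-26,0],"turn":0,"jaw":-1}
    - {"delta_pos":[30,-35,20],"turn":0,"jaw":-1}
    - {"delta_pos":[25,-30,35],"turn":0,"jaw":-1}
    - {"delta_pos":[15,-15,35],"turn":0,"jaw":-1}
    - {"delta_pos":[0,0,30],"turn":0,"jaw":-1}
    - {"delta_pos":[0,0,20],"turn":0,"jaw":-1}
    - {"delta_pos":[0,0,5],"turn":0,"jaw":-1}
    - {"delta_pos":[0,0,0],"turn":0,"jaw":-1}

```text
time: 2.82
tool_pos: [0.6122, 0.1017, 0.2677]
tcp_rot: [3.126, -0.298, -0.008]
wrist_force: [0.6, 0.4, -0.1]
width: -0.0
grip_force: 0.0
```

```bash
cat > pos.py <<'E'
from h import *
st=bot.read_state();o=np.array([.5942,-.0098]);a=-.186
x=np.array([np.cos(a),np.sin(a)]);y=np.array([-x[1],x[0]]);d=st["tool_pos"][:2]-o
T=R.from_rotvec(st['tcp_rot']).as_matrix()
print("rack",(1000*d@x).round(1),(1000*d@y).round(1),"tipz",st["tool_pos"][2]*1000-173,"yaw",np.arctan2(T[1,0],T[0,0])-a,"F",st["wrist_force"].round(2),st["time"])
E
python3 pos.py
```

```text
rack -2.9 112.9 tipz 94.71539083284779 yaw -0.004276481012312677 F [ 0.56  0.38 -0.06] 2.8167
```

drive_tool:
  increments:
    - {"delta_pos":[6,-10,0],"turn":0,"jaw":-1}
    - {"delta_pos":[5,-9,0],"turn":0,"jaw":-1}
    - {"delta_pos":[0,0,7],"turn":0,"jaw":-1}
    - {"delta_pos":[0,0,7],"turn":0,"jaw":-1}
    - {"delta_pos":[0,0,0],"turn":0,"jaw":-1}
    - {"delta_pos":[0,0,0],"turn":0,"jaw":-1}

```text
time: 3.32
tool_pos: [0.6274, 0.1202, 0.2557]
tcp_rot: [3.127, -0.295, -0.002]
wrist_force: [0.4, 0.0, 0.6]
width: 0.005
grip_force: 0.0
```

```bash
python3 pos.py
```

```text
rack 8.6 133.9 tipz 82.65875765802997 yaw -0.001839770754942044 F [0.42 0.01 0.58] 3.3167
```

drive_tool:
  increments:
    - {"delta_pos":[0,0,4],"turn":0,"jaw":-1}
    - {"delta_pos":[0,0,3],"turn":0,"jaw":-1}
    - {"delta_pos":[0,0,1],"turn":0,"jaw":-1}
    - {"delta_pos":[0,0,0],"turn":0,"jaw":-1}

```text
time: 3.65
tool_pos: [0.6277, 0.12, 0.2478]
tcp_rot: [3.127, -0.295, -0.001]
wrist_force: [0.8, -0.3, 0.0]
width: -0.001
grip_force: 0.0
```

drive_tool:
  increments:
    - {"delta_pos":[0,0,1],"turn":0,"jaw":-1}
    - {"delta_pos":[0,0,0],"turn":0,"jaw":-1}

```text
time: 3.82
tool_pos: [0.628, 0.1201, 0.2475]
tcp_rot: [-3.128, 0.295, -0.0]
wrist_force: [0.3, 0.5, -0.0]
width: -0.001
grip_force: 0.0
```

drive_tool:
  increments:
    - {"delta_pos":[0,0,1],"turn":0,"jaw":-1}
    - {"delta_pos":[0,0,0],"turn":0,"jaw":-1}

```text
time: 3.98
tool_pos: [0.628, 0.1201, 0.2475]
tcp_rot: [3.128, -0.295, 0.0]
wrist_force: [-3.1, -0.7, 5.9]
width: -0.001
grip_force: 3.0
```

drive_tool:
  increments:
    - {"delta_pos":[0,0,1],"turn":0,"jaw":-1}
    - {"delta_pos":[0,0,0],"turn":0,"jaw":-1}

```text
time: 4.15
tool_pos: [0.628, 0.1202, 0.2474]
tcp_rot: [3.128, -0.295, 0.0]
wrist_force: [-5.6, -1.7, 10.1]
width: -0.001
grip_force: 5.4
```

drive_tool:
  increments:
    - {"delta_pos":[0,6,0],"turn":0,"jaw":-1}
    - {"delta_pos":[0,8,0],"turn":0,"jaw":-1}
    - {"delta_pos":[0,8,0],"turn":0,"jaw":-1}
    - {"delta_pos":[0,8,0],"turn":0,"jaw":-1}
    - {"delta_pos":[0,8,0],"turn":0,"jaw":-1}
    - {"delta_pos":[0,8,0],"turn":0,"jaw":-1}
    - {"delta_pos":[0,6,0],"turn":0,"jaw":-1}
    - {"delta_pos":[0,0,0],"turn":0,"jaw":-1}

```text
time: 4.82
tool_pos: [0.6194, 0.0687, 0.2475]
tcp_rot: [-3.126, 0.296, -0.007]
wrist_force: [-0.3, 0.3, 6.5]
width: -0.0
grip_force: 3.1
```

```bash
python3 pos.py
```

```text
rack 10.2 81.8 tipz 74.49526486438259 yaw -0.0029869236790556752 F [-0.31  0.26  6.46] 4.8167
```

drive_tool:
  increments:
    - {"delta_pos":[0,6,0],"turn":0,"jaw":-1}
    - {"delta_pos":[0,8,0],"turn":0,"jaw":-1}
    - {"delta_pos":[0,8,0],"turn":0,"jaw":-1}
    - {"delta_pos":[0,8,0],"turn":0,"jaw":-1}
    - {"delta_pos":[0,8,0],"turn":0,"jaw":-1}
    - {"delta_pos":[0,8,0],"turn":0,"jaw":-1}
    - {"delta_pos":[0,4,0],"turn":0,"jaw":-1}
    - {"delta_pos":[0,0,0],"turn":0,"jaw":-1}

```text
time: 5.48
tool_pos: [0.6101, 0.0197, 0.2475]
tcp_rot: [-3.126, 0.296, -0.007]
wrist_force: [-0.9, 0.2, 6.4]
width: -0.003
grip_force: 3.2
```

drive_tool:
  increments:
    - {"delta_pos":[0,0,0],"turn":0,"jaw":-1}
    - {"delta_pos":[0,0,0],"turn":0,"jaw":-1}

```text
time: 5.65
tool_pos: [0.6101, 0.0198, 0.2475]
tcp_rot: [-3.127, 0.295, -0.007]
wrist_force: [-0.2, -0.0, 6.4]
width: -0.0
grip_force: 3.3
```

```bash
python3 pos.py
```

```text
rack 10.1 32.1 tipz 74.46782754503383 yaw -0.002385784953822967 F [-0.24 -0.04  6.4 ] 5.65
```

drive_tool:
  increments:
    - {"delta_pos":[0,0,-20],"turn":0,"jaw":-1}
    - {"delta_pos":[0,0,-30],"turn":0,"jaw":-1}
    - {"delta_pos":[-20,-10,0],"turn":0,"jaw":-1}
    - {"delta_pos":[-30,-15,0],"turn":0,"jaw":-1}
    - {"delta_pos":[-30,-15,0],"turn":0,"jaw":-1}
    - {"delta_pos":[-30,-8,0],"turn":0,"jaw":-1}
    - {"delta_pos":[-15,0,0],"turn":0,"jaw":-1}
    - {"delta_pos":[0,0,0],"turn":0,"jaw":-1}

```text
time: 6.32
tool_pos: [0.4919, 0.0913, 0.2946]
tcp_rot: [3.128, -0.292, -0.004]
wrist_force: [-0.0, -0.3, -0.3]
width: -0.003
grip_force: 0.0
```

```bash
python3 pos.py
```

```text
rack -119.3 80.5 tipz 121.60350810315481 yaw -0.0002822384435439973 F [-0.02 -0.26 -0.31] 6.3167
```

drive_tool:
  increments:
    - {"delta_pos":[0,0,20],"turn":0,"jaw":-1}
    - {"delta_pos":[0,0,30],"turn":0,"jaw":-1}
    - {"delta_pos":[0,0,25],"turn":0,"jaw":-1}
    - {"delta_pos":[0,0,15],"turn":0,"jaw":-1}
    - {"delta_pos":[0,0,8],"turn":0,"jaw":-1}
    - {"delta_pos":[0,0,0],"turn":0,"jaw":-1}

```text
time: 6.82
tool_pos: [0.4947, 0.0901, 0.1954]
tcp_rot: [3.127, -0.296, -0.005]
wrist_force: [0.5, 0.3, 0.0]
width: 0.0
grip_force: 0.0
```

```bash
python3 pos.py;python3 - <<'E'
from h import *
import pickle
c,st=snap("wrist","w2",None,1.25)
pickle.dump((c,st),open("w1.pkl","wb"))
E
```

```text
rack -116.3 79.7 tipz 22.4043111257605 yaw -0.0025640030981850803 F [0.51 0.32 0.02] 6.8167
```

View pics/w2.png

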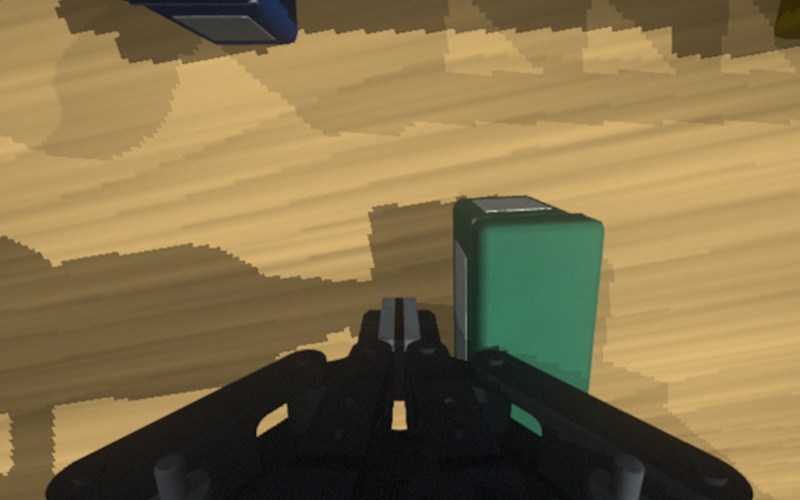

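The tin is untouched to the right of the shut fingers, with its top's left edge at (473,225)–(478,350) and its right edge at (603,228)–(588,385). The gripper's linkage overhangs it, so a sideways nudge here is risky. Instead I'll push from behind, slightly diagonally.

```bash
cat > m3.py <<'E'
from h import *
import pickle,sys;c,st=pickle.load(open("w1.pkl","rb"))
o=np.array([.5942,-.0098]);a=-.186
x=np.array([np.cos(a),np.sin(a)]);y=np.array([-x[1],x[0]])
A=[float(v) for v in sys.argv[1:]]
for u,v in zip(A[::2],A[1::2]):
    d=ray(c,u/1.25,v/1.25,.062,st)[:2]-o; print(u,v,(1000*d@x).round(1),(1000*d@y).round(1))
E
python3 m3.py 473 225 478 350 603 228 588 385
```

```text
473.0 225.0 -69.5 59.5
478.0 350.0 -108.2 56.0
603.0 228.0 -70.5 23.5
588.0 385.0 -120.6 20.9
```

drive_tool:
  increments:
    - {"delta_pos":[0,0,-20],"turn":0,"jaw":-0.7}
    - {"delta_pos":[0,0,-35],"turn":0,"jaw":-0.7}
    - {"delta_pos":[0,0,-35],"turn":0,"jaw":-0.7}
    - {"delta_pos":[-20,10,0],"turn":0,"jaw":-0.7}
    - {"delta_pos":[-30,15,0],"turn":0,"jaw":-0.7}
    - {"delta_pos":[-20,13,0],"turn":0,"jaw":-0.7}
    - {"delta_pos":[0,0,0],"turn":0,"jaw":-0.7}
    - {"delta_pos":[0,0,0],"turn":0,"jaw":-0.7}

```text
time: 7.53
tool_pos: [0.4191, 0.066, 0.289]
tcp_rot: [-3.127, 0.296, -0.006]
wrist_force: [0.3, 0.6, 0.7]
width: 0.151
grip_force: 0.0
```

```bash
python3 pos.py
```

```text
rack -186.0 42.1 tipz 115.97545367180953 yaw -0.002914895032117143 F [0.29 0.61 0.73] 7.5333
```

drive_tool:
  increments:
    - {"delta_pos":[0,0,20],"turn":0,"jaw":-0.7}
    - {"delta_pos":[0,0,30],"turn":0,"jaw":-0.7}
    - {"delta_pos":[0,0,25],"turn":0,"jaw":-0.7}
    - {"delta_pos":[0,0,15],"turn":0,"jaw":-0.7}
    - {"delta_pos":[0,0,0],"turn":0,"jaw":-0.7}
    - {"delta_pos":[5,0,0],"turn":0,"jaw":-0.7}
    - {"delta_pos":[5,0,0],"turn":0,"jaw":-0.7}
    - {"delta_pos":[0,0,0],"turn":0,"jaw":-0.7}

```text
time: 8.2
tool_pos: [0.4319, 0.0645, 0.1994]
tcp_rot: [-3.127, 0.295, -0.008]
wrist_force: [0.1, 0.4, 0.0]
width: 0.15
grip_force: 0.0
```

drive_tool:
  increments:
    - {"delta_pos":[3,0,0],"turn":0,"jaw":-0.7}
    - {"delta_pos":[3,0,0],"turn":0,"jaw":-0.7}
    - {"delta_pos":[3,0,0],"turn":0,"jaw":-0.7}
    - {"delta_pos":[2,0,0],"turn":0,"jaw":-0.7}
    - {"delta_pos":[0,0,0],"turn":0,"jaw":-0.7}

```text
time: 8.62
tool_pos: [0.4403, 0.0622, 0.1976]
tcp_rot: [-3.128, 0.295, -0.002]
wrist_force: [-0.3, -0.2, 0.2]
width: 0.152
grip_force: 0.0
```

```bash
python3 pos.py;python3 - <<'E'
from h import *
import pickle
c,st=snap("wrist","w3",None,1.25)
pickle.dump((c,st),open("w1.pkl","wb"))
E
```

```text
rack -164.5 42.3 tipz 24.588519466028856 yaw -0.0023011079721729777 F [-0.32 -0.2   0.23] 8.6167
```

View pics/w3.png

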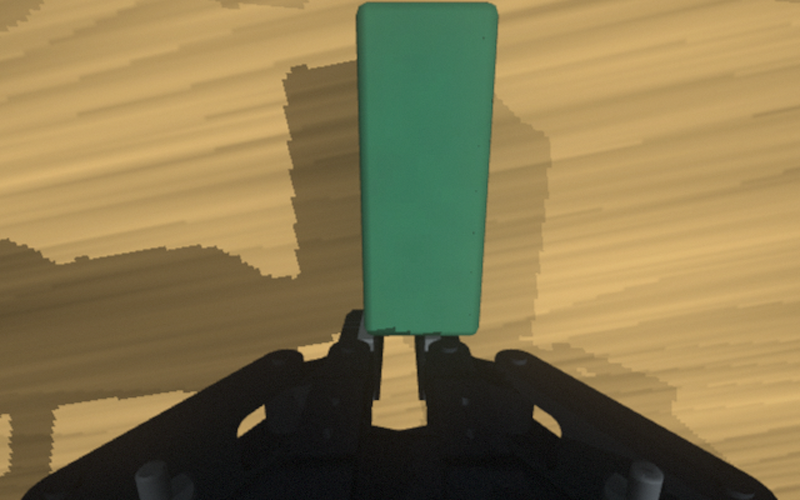

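The tin's top now fills the view from (357,5)–(497,5) down to (367,330)–(479,333), with both finger edges close behind it.

```bash
python3 m3.py 358 8 497 8 367 325 479 330
```

```text
358.0 8.0 -63.7 52.4
497.0 8.0 -63.9 18.6
367.0 325.0 -148.5 52.4
479.0 330.0 -150.3 18.3
```

drive_tool:
  increments:
    - {"delta_pos":[4,0.5,0],"turn":0,"jaw":-0.7}
    - {"delta_pos":[6,1,0],"turn":0,"jaw":-0.7}
    - {"delta_pos":[6,1,0],"turn":0,"jaw":-0.7}
    - {"delta_pos":[6,1,0],"turn":0,"jaw":-0.7}
    - {"delta_pos":[6,1,0],"turn":0,"jaw":-0.7}
    - {"delta_pos":[6,1,0],"turn":0,"jaw":-0.7}
    - {"delta_pos":[4,0.5,0],"turn":0,"jaw":-0.7}
    - {"delta_pos":[0,0,0],"turn":0,"jaw":-0.7}

```text
time: 9.33
tool_pos: [0.4772, 0.049, 0.1975]
tcp_rot: [-3.128, 0.296, -0.002]
wrist_force: [-0.3, 0.3, -0.5]
width: 0.148
grip_force: 0.0
```

```bash
python3 pos.py;python3 - <<'E'
from h import *
import pickle
c,st=snap("wrist","w4",None,1.25)
pickle.dump((c,st),open("w1.pkl","wb"))
E
```

```text
rack -125.9 36.1 tipz 24.50048632796424 yaw -0.0026201467914762355 F [-0.34  0.34 -0.54] 9.3333
```

View pics/w4.png

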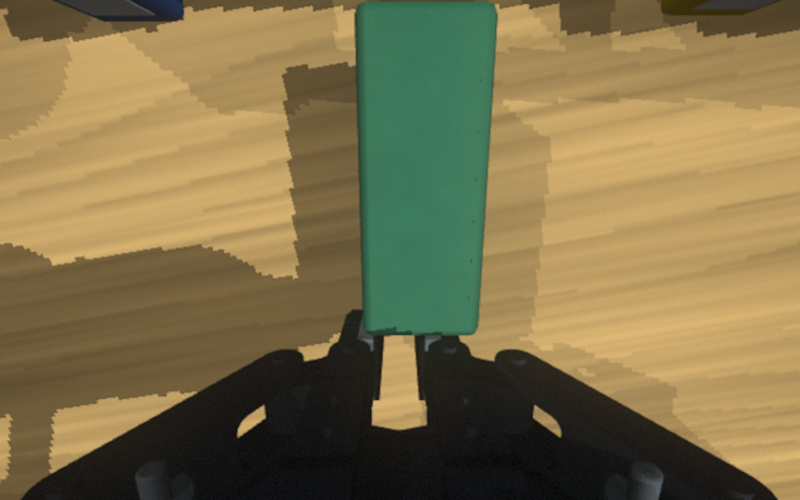

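The tin was carried along without turning (same edges, 357–497 at the top), now at about rack y 29 mm and 24 mm short of the rail. I'll shift it another 2 mm and then push straight in.

drive_tool:
  increments:
    - {"delta_pos":[4,0.7,0],"turn":0,"jaw":-0.7}
    - {"delta_pos":[6,1,0],"turn":0,"jaw":-0.7}
    - {"delta_pos":[6,0.8,0],"turn":0,"jaw":-0.7}
    - {"delta_pos":[6,0,0],"turn":0,"jaw":-0.7}
    - {"delta_pos":[6,0,0],"turn":0,"jaw":-0.7}
    - {"delta_pos":[6,0,0],"turn":0,"jaw":-0.7}
    - {"delta_pos":[6,0,0],"turn":0,"jaw":-0.7}
    - {"delta_pos":[0,0,0],"turn":0,"jaw":-0.7}

```text
time: 10.05
tool_pos: [0.5164, 0.0392, 0.1977]
tcp_rot: [-3.128, 0.295, -0.003]
wrist_force: [0.2, 0.1, -0.6]
width: 0.147
grip_force: 0.0
```

```bash
python3 pos.py;python3 - <<'E'
from h import *
snap("top","t2",(285,142,345,202),9)
E
```

```text
rack -85.5 33.8 tipz 24.674786431792512 yaw -0.002391074832915341 F [ 0.18  0.05 -0.56] 10.05
```

View pics/t2.png

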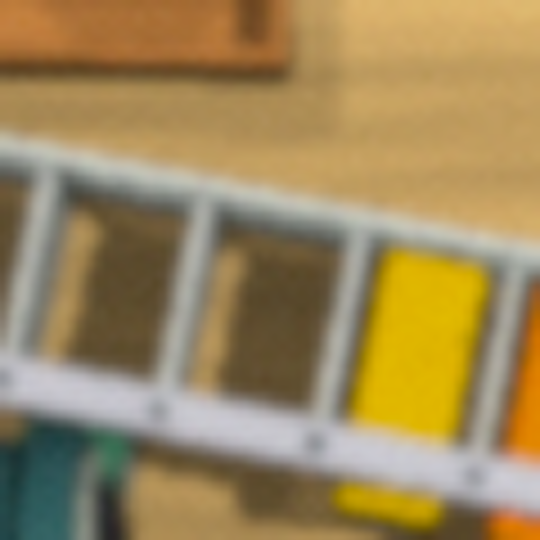

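The arm hides most of the tin. The visible green right edge (about 128,450) lies between the rivets at (5,378) and (158,410), where it should be for the third gap. I'll carry on straight.

drive_tool:
  increments:
    - {"delta_pos":[4,0,0],"turn":0,"jaw":-0.7}
    - {"delta_pos":[6,0,0],"turn":0,"jaw":-0.7}
    - {"delta_pos":[6,0,0],"turn":0,"jaw":-0.7}
    - {"delta_pos":[6,0,0],"turn":0,"jaw":-0.7}
    - {"delta_pos":[6,0,0],"turn":0,"jaw":-0.7}
    - {"delta_pos":[6,0,0],"turn":0,"jaw":-0.7}
    - {"delta_pos":[6,0,0],"turn":0,"jaw":-0.7}
    - {"delta_pos":[4,0,0],"turn":0,"jaw":-0.7}

```text
time: 10.77
tool_pos: [0.559, 0.0309, 0.1974]
tcp_rot: [-3.128, 0.295, -0.001]
wrist_force: [0.1, -0.4, 0.9]
width: 0.148
grip_force: 0.5
```

drive_tool:
  increments:
    - {"delta_pos":[4,0,0],"turn":0,"jaw":-0.7}
    - {"delta_pos":[4,0,0],"turn":0,"jaw":-0.7}
    - {"delta_pos":[4,0,0],"turn":0,"jaw":-0.7}
    - {"delta_pos":[2,0,0],"turn":0,"jaw":-0.7}
    - {"delta_pos":[0,0,0],"turn":0,"jaw":-0.7}
    - {"delta_pos":[0,0,0],"turn":0,"jaw":-0.7}

```text
time: 11.27
tool_pos: [0.572, 0.0285, 0.1973]
tcp_rot: [-3.128, 0.295, -0.001]
wrist_force: [-0.1, -0.6, -0.4]
width: 0.15
grip_force: 0.0
```

```bash
python3 pos.py
```

```text
rack -28.9 33.5 tipz 24.33383992630317 yaw -0.002170093308264842 F [-0.12 -0.58 -0.37] 11.2667
```

drive_tool:
  increments:
    - {"delta_pos":[2,0,0],"turn":0,"jaw":-0.7}
    - {"delta_pos":[2,0,0],"turn":0,"jaw":-0.7}
    - {"delta_pos":[1,0,0],"turn":0,"jaw":-0.7}
    - {"delta_pos":[1,0,0],"turn":0,"jaw":-0.7}
    - {"delta_pos":[0,0,0],"turn":0,"jaw":-0.7}

```text
time: 11.68
tool_pos: [0.5778, 0.0274, 0.1973]
tcp_rot: [-3.128, 0.295, -0.0]
wrist_force: [-0.9, 0.1, 0.2]
width: 0.154
grip_force: 0.1
```

drive_tool:
  increments:
    - {"delta_pos":[1,0,0],"turn":0,"jaw":-0.7}
    - {"delta_pos":[1,0,0],"turn":0,"jaw":-0.7}
    - {"delta_pos":[0,0,0],"turn":0,"jaw":-0.7}

```text
time: 11.93
tool_pos: [0.5798, 0.027, 0.1973]
tcp_rot: [3.128, -0.295, 0.0]
wrist_force: [-0.5, 1.0, 0.6]
width: 0.146
grip_force: 0.1
```

drive_tool:
  increments:
    - {"delta_pos":[1,0,0],"turn":0,"jaw":-0.7}
    - {"delta_pos":[0,0,0],"turn":0,"jaw":-0.7}

```text
time: 12.1
tool_pos: [0.5802, 0.0269, 0.1971]
tcp_rot: [3.128, -0.295, -0.003]
wrist_force: [-3.3, 1.2, 2.1]
width: 0.151
grip_force: 1.6
```

```bash
python3 pos.py
```

```text
rack -20.6 33.5 tipz 24.11456480977506 yaw -0.0022161187127628657 F [-3.28  1.24  2.1 ] 12.1
```

Firm contact came at tool rack x of -20.6 mm, about where a tin that is home would stop it. One more millimetre to confirm, then I'll back away.

drive_tool:
  increments:
    - {"delta_pos":[1,0,0],"turn":0,"jaw":-0.7}
    - {"delta_pos":[0,0,0],"turn":0,"jaw":-0.7}

```text
time: 12.27
tool_pos: [0.5805, 0.0268, 0.1969]
tcp_rot: [3.128, -0.295, -0.006]
wrist_force: [-5.8, 2.2, 3.9]
width: 0.15
grip_force: 2.9
```

drive_tool:
  increments:
    - {"delta_pos":[-4,0,0],"turn":0,"jaw":-0.7}
    - {"delta_pos":[-15,0,0],"turn":0,"jaw":-0.7}
    - {"delta_pos":[-30,0,0],"turn":0,"jaw":-0.7}
    - {"delta_pos":[-30,0,0],"turn":0,"jaw":-0.7}
    - {"delta_pos":[-20,0,-20],"turn":0,"jaw":-0.7}
    - {"delta_pos":[0,0,-35],"turn":0,"jaw":-0.7}
    - {"delta_pos":[0,0,-35],"turn":0,"jaw":-0.7}
    - {"delta_pos":[0,0,-30],"turn":0,"jaw":-0.7}

```text
time: 12.93
tool_pos: [0.4841, 0.0452, 0.3194]
tcp_rot: [-3.128, 0.295, -0.004]
wrist_force: [1.0, 0.9, -0.5]
width: 0.152
grip_force: 0.0
```

drive_tool:
  increments:
    - {"delta_pos":[0,0,-30],"turn":0,"jaw":-0.7}
    - {"delta_pos":[0,0,0],"turn":0,"jaw":-0.7}
    - {"delta_pos":[0,0,0],"turn":0,"jaw":-0.7}
    - {"delta_pos":[0,0,0],"turn":0,"jaw":-0.7}

```text
time: 13.27
tool_pos: [0.4843, 0.0451, 0.3472]
tcp_rot: [-3.128, 0.295, -0.001]
wrist_force: [-0.0, -1.0, -0.7]
width: 0.151
grip_force: 0.0
```

```bash
python3 pos.py;python3 - <<'E'
from h import *
import pickle
c,st=snap("wrist","w5",None,1.25)
pickle.dump((c,st),open("w1.pkl","wb"))
E
```

```text
rack -118.2 33.7 tipz 174.16214672275305 yaw -0.0021657703698011455 F [-0.02 -1.01 -0.67] 13.2667
```

View pics/w5.png

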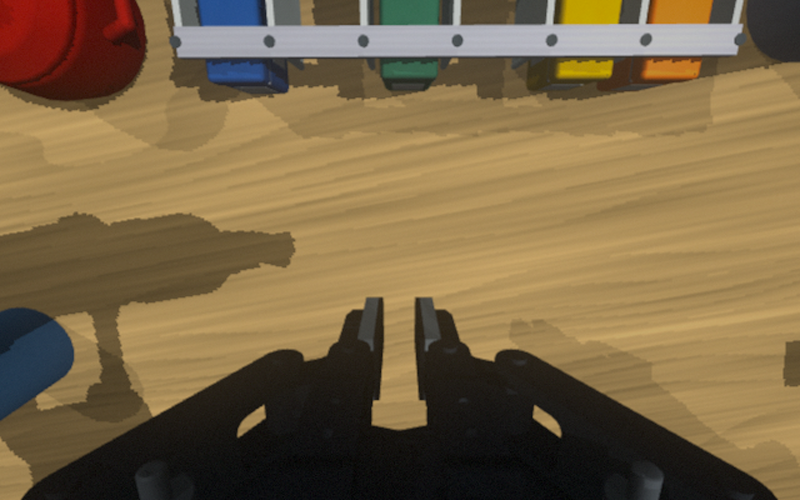

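The green tin (about 409,70) sits square in the third gap. Its front edge is at row 80, level with the blue, yellow and orange tins (78–82), so it is home.

```bash
python3 -c "
from workcell import bot
print(bot.finish_job())"
```

```text
the job is handed in; nothing more can be done
None
```

The job is handed in: a fingertip ran along the rail from the red pot's end as far as the third gap, then the green tin was pushed into that gap against the back stop; the last wrist picture shows it level with the other tins.

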